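Rock the angle gauge on the log bearer to the set pointer and hold it

ROBOT

A 6-joint arm with a two-finger parallel gripper is mounted at the origin on the work surface. World frame = base frame: x ahead of the robot, y to its left, z up, the work surface at z = 0. Lengths are in mm, angles in rad, forces in N, time in s.
With the tool pointing down it reaches from about 300 to 875 mm from the base axis. Payload 4.2 kg.
Tool frame: the origin (TCP) lies at the very end of the fingers, on their centre line; the grasp point (between the pads) lies 19 mm behind it; z points along the fingers, y is the line along which they close (so a half turn about z gives the same grasp; the last joint's range is limited). The gripper opens to 85 mm and grips with 20 to 120 N. Pads are 22 mm wide; open, the fingers measure 114 mm over their backs; the gripper's body (76 mm by 85 mm) begins 54 mm behind the grasp point. The pads swing forward as they close: fully open they stand 13 mm farther back than shut.
Start: joints at [1.291, 0.32, 1.565, -0, 1.257, -0.02], TCP at [147.711, 555.718, 231.338] pointing down, gripper open.
Joint ranges: [-3.11, 3.11], [-0.84, 2.01], [0.21, 2.61], [-1.34, 4.49], [0.05, 2.63], [-2.56, 2.56]. Speed limits (rad/s): [2.57, 2.57, 3.14, 3.14, 3.14, 3.14].

INTERFACE

Orientations are given as a rotation vector (axis times angle).
In Python, from station import env, imaging, job gives the robot as it stands.
- The arm moves only by the tool step_arm, never from a script. Its argument "motion" is a list of rows, each a list of 7 numbers: the shift along the world's x, y, z in units of 25 mm (1.0 is 25 mm), then the turn, a rotation vector about the world's x, y, z in units of 6 degrees (1.0 is 6 degrees), then the closure in counts, from 0 (fully open) to 255 (shut). A call has exactly 10 rows; each row is the pose to reach, as a shift and turn from the pose commanded when the call began; what a row does not reach only later rows make up. A row lasts 1/12 s, in which the tool goes at most 41.7 mm and 7.16 degrees, less where a joint would pass 70% of its speed; a pose out of reach is approached as far as the arm can. A call with a gripper value outside its range is refused whole. The fingers move at their own pace and stop on an object; the grip force is fixed at half the most. Time passes only in rows, so rows that repeat a pose let the fingers close, or fill a call up. It gives the time, the measured TCP pose, the force, the opening and the grip force at its end, in the units of the state.
- env.read_state(): the state, without advancing time (a new reading comes with each control period).
- imaging.get_image(name): name is "scene" or "top"; returns a dict with "color" (400x640x3 uint8, red, green, blue), "fov_y" (degrees; the focal length in pixels is half the picture's height over the tangent of half this angle, whatever the lens; pixels are square), "cx", "cy" (the principal point, pixels), "k1" (the pictures are not rectified: a ray, as slopes to the right and down, at radius r is drawn at 1 + k1 r^2 times it, then the intrinsics apply), "R" (3x3) and "t" (3): a world point X has camera coordinates R X + t. Camera axes: x right, y down, z forward; pixel columns grow to the right and rows downward; lengths in mm; the calibration is good to about 2 mm. A picture is of the moment at which its call begins. There is no depth.
- job.hand_in(): hands the job in; it is judged then, once.
Trained networks look in a picture, given as the dict that the camera call returned (one of the last four; its "shot" number tells which), for a name from the list of things; names that differ only in an ending like _2 or _b are one class to them, and where a whole thing is asked for, a point or a joint stands for the part that bears it (a point fixed in the world has none). Each returns a list of dicts, best first, with "score" (0 to 1); they miss things now and then, are a little off and sometimes report something else, mostly with a low value. They report only what shows in the picture. A call takes as long as a camera call. They do not tell look-alikes from the thing itself.
- imaging.silhouettes(thing, picture): "mask" (400x640 bool, what is visible of it) and "xy" ([column, row] in pixels, amid what is visible of it).
The state is a dict: "t": time; "qpos": joint angles; "joint_vel": joint speeds; "joint_efforts": joint torques, N m; "tcp_pos": TCP position; "tool_rot": TCP orientation; "contact_force": force on the tool from outside, world axes, zero at the start; "wrist_torque": the same for the moment, N m; "gripper_width": finger opening in mm; "grip_force": force on a finger pad.
Only numpy, scipy, OpenCV 4.12 (cv2) and the standard library are available. Lean on these libraries where they do the work, as an engineer would, in place of code of your own. Each camera call takes 0.05 s, during which the arm holds its last target. There are 200 camera calls.

TASK

The jar shelf will lean on the thick split-log bearer. Take the angle gauge by the ribbed grip on top, gripping it lightly (30 N at most), stand it roughly level on the crown of that log, the middle of its foot on the crown and the foot square across the log, then rock it gently there until its swinging needle settles on the set pointer. Finish while still holding it so, resting lightly on the log, so that I can measure the wedge to go under it; do not shift the sweet jars or the other things on the counter.

Things in the scene. Friction and masses are not known exactly. Their poses are not given: they have to be found in the camera images.
- gauge: the angle gauge, 0.2 to 0.35 kg, standing upright: aluminium foot 32 (x) x 120 (y) x 14 mm on a 3 mm rubber sole (included), grey case 26 x 96 mm above it up to z = 108 mm, ribbed grip on top. Origin: centre of the foot's flat underside; y along the foot, z up, x out of the white round dial on its front.
- needle (a joint): angle (rad) of the black needle, a free pendulum about the gauge's x axis, pivot 62 mm above the foot's underside. It hangs plumb: it reads 0 with the gauge level, and minus the gauge's rotation about its own x axis when it leans. It swings at about 3.5 Hz and dies out in about a second.
- set_pointer (a joint): angle (rad) of the steel set pointer clipped on the dial's rim; same axis and zero as the needle; stays put; 0.19 to 0.36 (11 to 21 degrees right of straight down, seen facing the dial: the gauge's +y side). The needle meets it when the gauge leans that much with its +y end down.
- gauge_grip (a point): centre of the ribbed grip, 123 mm above the foot's underside. The grip is 26 mm thick (x), 64 mm long (y), from z = 108 to 140 mm: pinch it from above across its thickness, fingers closing along the gauge's x. Grip it with 30 N or less, let it rest on the log with about 5 N (20 N at most), never knock it down. The gauge may turn a little in the fingers when pressed.
- needle_tip (a point): tip of the needle, 36 mm from the dial's centre.
- set_tip (a point): tip of the set pointer, 36 mm from the dial's centre; it coincides with the needle's tip when the needle is on the mark.
- gauge_foot (a point): middle of the underside of the gauge's foot (the same point as the gauge's origin).
- bearer: thick split-log bearer, fixed: dark log of radius 45 mm, 130 mm long along its x; log axis 25 mm above the origin, crown line (y = 0) at z = 70 mm; a lobe (-y flank) and a knot (+y flank) stay clear of a foot leaning up to 25 degrees. Pale foot board 170 x 150 x 20 mm under it. Origin: centre of the foot board's underside, on the counter; z up.
- offcut: loose offcut of pale shelf plank, 120 x 170 x 22 mm, lying flat; the gauge starts standing on it. Origin: centre of its underside.
- wedge_a: loose wooden wedge, 97 x 36 x 10 mm, between the work places; leave alone. Origin: underside, middle.
- wedge_b: second wedge like wedge_a; leave alone.
- tongs: black serving tongs lying on the counter, about 215 x 70 x 16 mm; leave alone. Origin: underside, middle.
- small_log: loose thin split log, 140 mm long, 48 mm wide, 44 mm high, at the back of the counter; not the bearer, leave alone. Origin: underside, middle.
- jar_a: glass sweet jar with a stepped black lid, 110 mm across, 200 mm high, at the +y side; leave alone. Origin: underside, middle.
- jar_b: jar like jar_a, at the -y side; leave alone.
- jar_c: jar like jar_a, at the -y side nearer the robot; leave alone.
There are look-alikes about, which are no part of the job. There is more than one size of the offcut; the job needs the smallest.

How it is judged:
By the outcome, as a careful person would: the job done as asked, in the order asked, and still so for the second after the job is handed in, while the arm keeps its last pose, push and grip.
It also fails if it takes over 51 s, if anything falls off the work surface, if the arm or the gripper's body presses on something with over 40 N, if the wrist force passes 120 N, or if a joint passes its speed limit or range.

## Working session

There is one attempt and no reset: what is moved stays moved. The work goes in short steps, Python scripts to look and compute and a tool call to move; the robot and the scene stay as the last step left them, time stands still between calls to the robot, and variables do not carry over. Pictures are saved under pics/ and viewed, at most 10 in all, crops included, and the job is handed in when it is done.

Besides the shell and the picture viewer there is one more tool, called after "Emit:" in YAML: its name, and indented under it one key for each argument. step_arm: Moves the arm, as the interface text tells. Its arguments: {"type":"object","properties":{"motion":{"type":"array","items":{"type":"array","items":{"type":"number"}}}},"required":["motion"]}

```bash
mkdir -p pics
cat > h.py <<'E'
import numpy as np, cv2
from station import env, imaging, job
def shot(n,save=None):
    p=imaging.get_image(n)
    if save: cv2.imwrite('pics/'+save,p['color'][:,:,::-1])
    return p
def K(p):
    f=200/np.tan(np.radians(p['fov_y']/2)); return f
def proj(p,X):
    c=np.atleast_2d(X)@np.array(p['R']).T+np.array(p['t']); s=c[:,:2]/c[:,2:]
    s=s*(1+p['k1']*(s**2).sum(1,keepdims=True)); return s*K(p)+[p['cx'],p['cy']]
def ray(p,uv):
    d=(np.array(uv,float)-[p['cx'],p['cy']])/K(p); s=d.copy()
    for _ in range(20): s=d/(1+p['k1']*(s@s))
    R=np.array(p['R']); o=-R.T@np.array(p['t']); v=R.T@np.array([*s,1]); return o,v/np.linalg.norm(v)
def atz(p,uv,z):
    o,v=ray(p,uv); return o+v*(z-o[2])/v[2]
def tri(rs):
    A=0;b=0
    for o,v in rs:
        M=np.eye(3)-np.outer(v,v); A=A+M; b=b+M@o
    return np.linalg.solve(A,b)
E
python3 - <<'E'
from h import *
s=env.read_state(); print({k:np.round(v,3) for k,v in s.items()})
ps={n:shot(n,n+'0.png') for n in('scene','top')}
for n,p in ps.items():
    print(n,p['fov_y'],p['k1'],(-np.array(p['R']).T@np.array(p['t'])).round())
    for th in('gauge','bearer','offcut','small_log','wedge_a','jar_a','tongs'):
        for d in imaging.silhouettes(th,p)[:4]:
            m=d['mask']; r=cv2.minAreaRect(np.argwhere(m)[:,::-1].astype(np.float32)) if m.any() else None
            print(th,round(d['score'],2),np.round(d['xy']),m.sum(),np.round(atz(p,d['xy'],0)[:2]),[np.round(x,1) for x in r] if r else '')
E
```

```text
{'t': np.float64(0.0), 'qpos': array([ 1.291,  0.32 ,  1.566, -0.   ,  1.257, -0.02 ]), 'joint_vel': array([ 0.001,  0.001,  0.   ,  0.001, -0.001, -0.   ]), 'joint_efforts': array([ 1.0000e-03, -4.1552e+01, -2.3416e+01, -0.0000e+00,  8.0000e-03,
       -0.0000e+00]), 'tcp_pos': array([147.564, 555.24 , 230.46 ]), 'tool_rot': array([-4.070e-01, -3.115e+00,  3.000e-03]), 'contact_force': array([-0.615,  0.216, -0.061]), 'wrist_torque': array([-0.059,  0.004, -0.028]), 'grip_force': np.float64(0.0), 'gripper_width': np.float64(85.336)}
scene 47.434641360442 -0.010729521391683013 [1482.   51. 1388.]
bearer 0.72 [376. 244.] 1836 [578. 208.] [array([378.4, 245. ]), array([49.1, 42.5]), np.float64(72.6)]
offcut 0.85 [274. 242.] 803 [ 586. -163.] [array([270.1, 237. ]), array([47.8, 29.1]), np.float64(1.4)]
offcut 0.69 [267. 176.] 2152 [ 270. -226.] [array([267.7, 175.9]), array([43.9, 57. ]), np.float64(21.4)]
small_log 0.95 [257. 277.] 670 [ 730. -208.] [array([259.6, 278.6]), array([43.6, 16.3]), np.float64(8.1)]
wedge_a 0.65 [318. 234.] 242 [544.  -3.] [array([315.4, 234.4]), array([10.
[... 1456 characters left out ...]
 172.] 502 [ 588. -182.] [array([374. , 174.5]), array([13., 38.]), np.float64(90.0)]
wedge_a 0.68 [320. 189.] 328 [535. -13.] [array([320.3, 185.8]), array([11.3, 29.8]), np.float64(9.5)]
wedge_a 0.56 [315. 220.] 336 [434.   2.] [array([313.8, 218.2]), array([11.2, 30.1]), np.float64(3.6)]
jar_a 0.85 [164. 181.] 1600 [561. 492.] [array([163.2, 181.9]), array([52.9, 35.8]), np.float64(13.0)]
jar_a 0.56 [470. 170.] 1583 [ 595. -503.] [array([468.4, 172.7]), array([35.1, 52.8]), np.float64(71.6)]
jar_a 0.55 [473. 221.] 1601 [ 430. -509.] [array([471.5, 220. ]), array([36., 51.]), np.float64(90.0)]
tongs 0.79 [314. 135.] 466 [710.   4.] [array([309., 129.]), array([18., 68.]), np.float64(90.0)]
```

Run:
```python
import cv2
a=cv2.imread('pics/scene0.png')[140:310,160:480]; b=cv2.imread('pics/top0.png')[90:330,130:510]
cv2.imwrite('pics/s1.png',cv2.resize(a,(800,425),interpolation=3)); cv2.imwrite('pics/t1.png',cv2.resize(b,(800,505),interpolation=3))
```

```text
(no output)
```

View pics/s1.png

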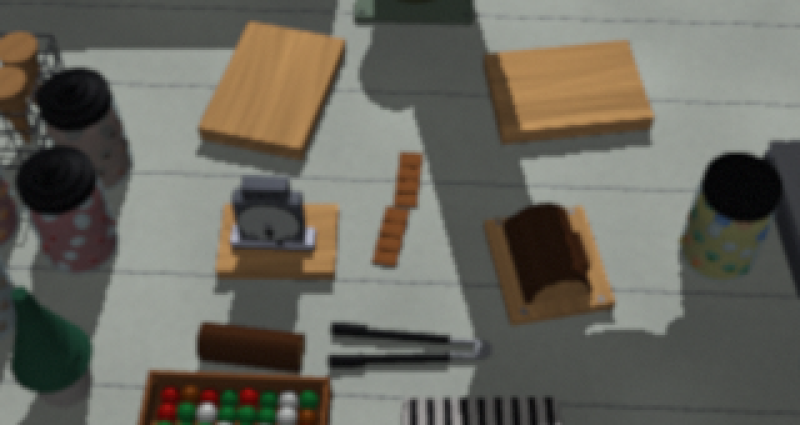

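View pics/t1.png

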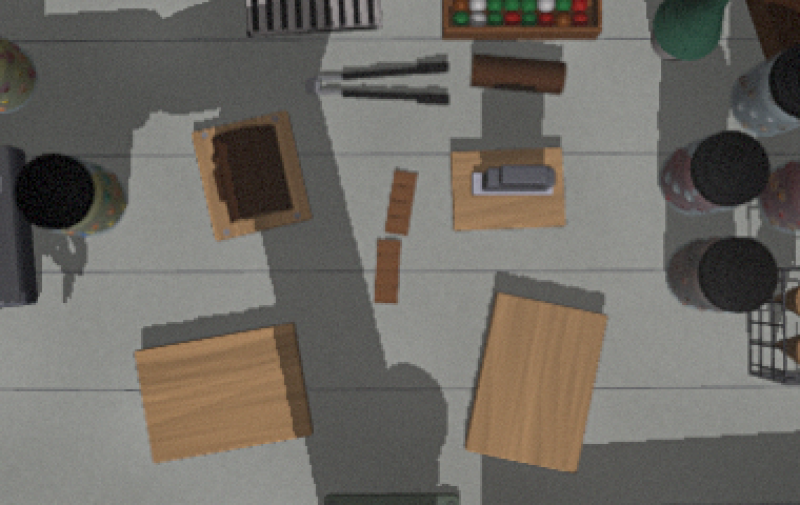

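The scene view shows the gauge standing on the small offcut (scene crop ≈(267,215), i.e. pixel (267,226); top pixel (373,175)), with its dial facing the scene camera.

- **Bearer:** the dark thick log on a pale board, at scene (376,244) and top (250,173). The other log, at top (375,125), is the thin one.
- **Offcuts:** three planks, at top (371,178), (384,271) and (236,276). The smallest, at (371,178), carries the gauge.

Next I'll fit poses by silhouette overlap.

```bash
cat >> h.py <<'E'
def rotz(a): c,s=np.cos(a),np.sin(a); return np.array([[c,-s,0],[s,c,0],[0,0,1]])
def box(dx,dy,z0,z1): return np.array([[x,y,z] for x in(-dx/2,dx/2) for y in(-dy/2,dy/2) for z in(z0,z1)],float)
GAUGE=[box(32,120,0,14),box(26,96,14,108),box(26,64,108,140)]
th=np.linspace(-np.pi/2,np.pi/2,25)
BEAR=[box(170,150,0,20),np.array([[x,45*np.sin(a),25+45*np.cos(a)] for x in(-65,65) for a in th])]
def render(p,parts,x,y,z,yaw,S=4):
    m=np.zeros((400*S,640*S),np.uint8)
    for P in parts:
        uv=proj(p,P@rotz(yaw).T+[x,y,z])
        cv2.fillConvexPoly(m,cv2.convexHull((((uv+.5)*S-.5)*16).round().astype(np.int32)),1,shift=4)
    return m
def fit(views,parts,x0,z):
    from scipy.optimize import minimize
    B=[cv2.resize(m.astype(np.uint8),None,fx=4,fy=4,interpolation=0) for _,m in views]
    def c(v):
        s=0
        for (p,_),b in zip(views,B):
            r=render(p,parts,v[0]*10,v[1]*10,z,v[2]*.1); s+=1-(r&b).sum()/(r|b).sum()
        return s
    x0=np.array([x0[0]/10,x0[1]/10,x0[2]*10])
    r=minimize(c,x0,method='Nelder-Mead',options=dict(initial_simplex=np.vstack([x0,x0+np.eye(3)]),maxfev=150))
    return r.x*[10,10,.1],r.fun
E
python3 - <<'E'
from h import *
T=shot('top');S=shot('scene')
mb=[(p,imaging.silhouettes('bearer',p)[0]['mask']) for p in(T,S)]
print('bear',fit(mb,BEAR,(585,210,.22),0),fit(mb[:1],BEAR,(585,210,.22),0),fit(mb[1:],BEAR,(585,210,.22),0))
gv=[]
for p in(T,S):
    c=proj(p,[[570,-170,90]])[0]
    for n in('gauge','needle','gauge_grip','set_pointer','gauge_foot'):
        for d in imaging.silhouettes(n,p):
            if np.hypot(*(np.array(d['xy'])-c))<25: print(n,d['score'],d['xy'],d['mask'].sum()); 
            if n!='set_pointer' and np.hypot(*(np.array(d['xy'])-c))<25 and d['mask'].sum()>400: gv.append((p,d['mask'])); break
print(len(gv))
for v in gv: print(v[0]is T,fit([v],GAUGE,(560,-175,0),22))
g,_=fit(gv,GAUGE,(560,-175,0),22);print(g)
b=fit(mb,BEAR,(585,210,.22),0)[0]
out=[]
for p in(T,S):
    for parts,v,z in((GAUGE,g,22),(BEAR,b,0)):
        c=proj(p,[[v[0],v[1],60]])[0].astype(int); h,w=36,48
        im=p['color'][c[1]-h:c[1]+h,c[0]-w:c[0]+w,::-1]; im=cv2.resize(im,None,fx=4,fy=4,interpolation=2)
        for P in parts:
            m=render(p,[P],v[0],v[1],z,v[2])[4*(c[1]-h):4*(c[1]+h),4*(c[0]-w):4*(c[0]+w)]
            cs,_=cv2.findContours(m,0,2); cv2.drawContours(im,cs,-1,(0,0,255),1)
        out.append(im)
cv2.imwrite('pics/o1.png',np.vstack([np.hstack(out[:2]),np.hstack(out[2:])]))
E
```

```text
bear (array([5.87673303e+02, 2.12359118e+02, 2.39905608e-01]), np.float64(0.08079598810709998)) (array([5.85847203e+02, 2.11365987e+02, 2.29705833e-01]), np.float64(0.04414634146341467)) (array([5.88633386e+02, 2.12989050e+02, 2.38816499e-01]), np.float64(0.027869476891823286))
gauge 0.64 [372.3, 173.2] 494
needle 0.37 [373.4, 173.8] 503
gauge_grip 0.78 [374.6, 174.4] 502
gauge_foot 0.65 [374.0, 174.9] 495
gauge 0.76 [265.9, 227.4] 847
gauge_grip 0.77 [266.2, 226.0] 864
set_pointer 0.42 [269.2, 225.8] 819
gauge_foot 0.82 [266.8, 225.9] 854
7
True (array([ 5.71682030e+02, -1.84542495e+02, -2.54251347e-03]), np.float64(0.08126961981164982))
True (array([ 5.71723119e+02, -1.82946139e+02,  1.73674142e-02]), np.float64(0.07094086332600391))
True (array([ 5.71545615e+02, -1.83944782e+02, -1.51847093e-03]), np.float64(0.07947325863463095))
True (array([ 5.70872872e+02, -1.80178504e+02,  1.53288739e-02]), np.float64(0.10991773308957953))
False (array([ 5.74009002e+02, -1.81281516e+02, -2.29399922e-03]), np.float64(0.051768033946251735))
False (array([ 5.73651193e+02, -1.82611975e+02, -1.30885122e-02]), np.float64(0.05489126634501085))
False (array([ 5.73941262e+02, -1.80386991e+02, -2.00599590e-03]), np.float64(0.04729634335733446))
[ 5.72368031e+02 -1.82118348e+02 -2.89226084e-03]
```

View pics/o1.png

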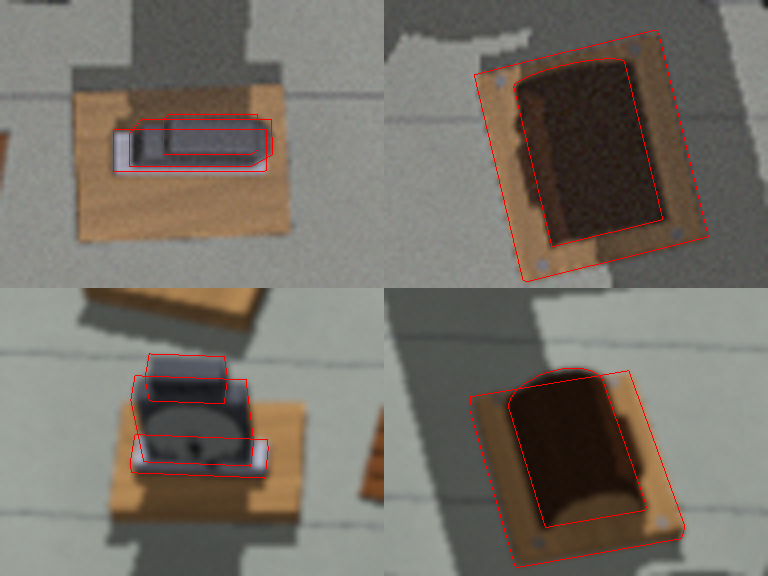

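The overlays fit in both views: gauge at about (572,-182), yaw 0; bearer at about (587,212), yaw 0.235. The foot, case and grip outlines confirm it's the gauge on the smallest offcut. Now moving above the gauge.

Emit:
step_arm:
  motion:
    - [0.8,-1.39,0.05,0,0,-0.6,0]
    - [1.6,-2.78,0.1,0,0,-1.2,0]
    - [2.4,-4.17,0.2,0,0,-1.8,0]
    - [3.2,-5.56,0.3,0,0,-2.4,0]
    - [4.0,-6.95,0.4,0,0,-3.0,0]
    - [4.8,-8.34,0.5,0,0,-3.6,0]
    - [5.6,-9.73,0.6,0,0,-4.2,20]
    - [6.4,-11.12,0.7,0,0,-4.8,40]
    - [7.2,-12.51,0.8,0,0,-5.4,80]
    - [8.0,-13.9,0.9,0,0,-6.0,100]

```text
t: 2.33
tcp_pos: [348.2, 206.4, 254.3]
tool_rot: [1.353, 2.834, 0.002]
contact_force: [0.8, 0.1, -0.3]
gripper_width: 52.0
grip_force: 0.0
```

Emit:
step_arm:
  motion:
    - [0.8,-1.39,0,0,0,-0.6,100]
    - [1.6,-2.78,0,0,0,-1.2,100]
    - [2.4,-4.17,0,0,0,-1.8,100]
    - [3.2,-5.56,0,0,0,-2.4,100]
    - [4.0,-6.95,0,0,0,-3.0,100]
    - [4.8,-8.34,0,0,0,-3.6,100]
    - [5.6,-9.73,0,0,0,-4.2,100]
    - [6.4,-11.12,0,0,0,-4.8,100]
    - [7.2,-12.51,0,0,0,-5.4,100]
    - [8.0,-13.9,0,0,0,-6.0,100]

```text
t: 3.17
tcp_pos: [548.3, -141.3, 253.9]
tool_rot: [2.164, 2.277, 0.001]
contact_force: [0.1, 1.0, -0.2]
gripper_width: 52.1
grip_force: 0.0
```

Emit:
step_arm:
  motion:
    - [0.5,-0.85,-0.5,0,0,-0.25,100]
    - [0.98,-1.7,-1,0,0,-0.52,100]
    - [0.98,-1.7,-1.5,0,0,-0.52,100]
    - [0.98,-1.7,-1.5,0,0,-0.52,100]
    - [0.98,-1.7,-1.5,0,0,-0.52,100]
    - [0.98,-1.7,-1.5,0,0,-0.52,100]
    - [0.98,-1.7,-1.5,0,0,-0.52,100]
    - [0.98,-1.7,-1.5,0,0,-0.52,100]
    - [0.98,-1.7,-1.5,0,0,-0.52,100]
    - [0.98,-1.7,-1.5,0,0,-0.52,100]

```text
t: 4.0
tcp_pos: [572.3, -181.4, 217.0]
tool_rot: [2.22, 2.221, 0.001]
contact_force: [0.1, 0.3, 0.3]
gripper_width: 52.2
grip_force: 0.0
```

Emit:
step_arm:
  motion:
    - [0,0,-0.6,0,0,0,100]
    - [0,0,-1.2,0,0,0,100]
    - [0,0,-1.8,0,0,0,100]
    - [0,0,-2.4,0,0,0,120]
    - [0,0,-2.9,0,0,0,130]
    - [0,0,-3.3,0,0,0,140]
    - [0,0,-3.5,0,0,0,150]
    - [0,0,-3.5,0,0,0,155]
    - [0,0,-3.5,0,0,0,160]
    - [0,0,-3.5,0,0,0,165]

```text
t: 4.83
tcp_pos: [572.8, -182.0, 129.7]
tool_rot: [2.22, 2.22, 0.001]
contact_force: [0.1, 0.1, 0.2]
gripper_width: 29.9
grip_force: 0.1
```

Emit:
step_arm:
  motion:
    - [0,0,0,0,0,0,168]
    - [0,0,0,0,0,0,169]
    - [0,0,0,0,0,0,170]
    - [0,0,0,0,0,0,171]
    - [0,0,0,0,0,0,172]
    - [0,0,0,0,0,0,173]
    - [0,0,0,0,0,0,174]
    - [0,0,0,0,0,0,175]
    - [0,0,0,0,0,0,175]
    - [0,0,0,0,0,0,175]

```text
t: 5.67
tcp_pos: [572.2, -181.8, 128.8]
tool_rot: [-2.221, -2.221, 0.0]
contact_force: [-0.5, 0.3, -0.2]
gripper_width: 26.4
grip_force: 0.2
```

Emit:
step_arm:
  motion:
    - [0,0,0,0,0,0,176]
    - [0,0,0,0,0,0,176]
    - [0,0,0,0,0,0,176]
    - [0,0,0,0,0,0,177]
    - [0,0,0,0,0,0,177]
    - [0,0,0,0,0,0,177]
    - [0,0,0,0,0,0,178]
    - [0,0,0,0,0,0,178]
    - [0,0,0,0,0,0,178]
    - [0,0,0,0,0,0,178]

```text
t: 6.5
tcp_pos: [572.0, -181.8, 128.8]
tool_rot: [-2.221, -2.221, 0.0]
contact_force: [-0.9, -0.0, 1.7]
gripper_width: 26.0
grip_force: 10.1
```

Emit:
step_arm:
  motion:
    - [0,0,0,0,0,0,179]
    - [0,0,0,0,0,0,179]
    - [0,0,0,0,0,0,179]
    - [0,0,0,0,0,0,179]
    - [0,0,0,0,0,0,179]
    - [0,0,0,0,0,0,179]
    - [0,0,0,0,0,0,179]
    - [0,0,0,0,0,0,179]
    - [0,0,0,0,0,0,179]
    - [0,0,0,0,0,0,179]

```text
t: 7.33
tcp_pos: [572.0, -181.8, 128.8]
tool_rot: [-2.221, -2.221, 0.0]
contact_force: [-3.3, 0.2, 2.9]
gripper_width: 25.7
grip_force: 18.6
```

Emit:
step_arm:
  motion:
    - [0,0,0.15,0,0,0,179]
    - [0,0,0.4,0,0,0,179]
    - [0,0,0.8,0,0,0,179]
    - [0,0,1.4,0,0,0,179]
    - [0,0,2.2,0,0,0,179]
    - [0.2,0.3,3.1,0,0,0,179]
    - [0.5,0.8,4.0,0,-0.2,0,179]
    - [0.9,1.5,5.0,0,-0.5,0,179]
    - [1.3,2.2,6.0,0,-1.0,0,179]
    - [1.7,3.0,7.0,0,-1.5,0,179]

```text
t: 8.17
tcp_pos: [615.8, -106.3, 306.0]
tool_rot: [2.138, 2.137, 0.173]
contact_force: [1.7, -1.6, -2.9]
gripper_width: 25.7
grip_force: 16.6
```

Emit:
step_arm:
  motion:
    - [0.4,0.8,1.0,0,-0.5,0,179]
    - [0.8,1.6,2.0,0,-1.0,0,179]
    - [1.2,2.4,3.0,0,-1.6,0,179]
    - [1.6,3.2,4.0,0,-2.2,0,179]
    - [2.0,3.9,5.0,0,-2.8,0,179]
    - [2.4,4.4,5.9,0,-3.4,0,179]
    - [2.7,4.8,6.5,0,-3.9,0,179]
    - [2.9,5.0,6.9,0,-4.2,0,179]
    - [3.0,5.1,7.0,0,-4.3,0,179]
    - [3.0,5.1,7.0,0,-4.3,0,179]

```text
t: 9.0
tcp_pos: [689.4, 21.1, 478.9]
tool_rot: [1.875, 1.875, 0.587]
contact_force: [-0.4, -0.7, -3.1]
gripper_width: 25.5
grip_force: 16.7
```

```bash
cat >> h.py <<'E'
from scipy.spatial.transform import Rotation as Ro
def avg(n,N):
    ps=[imaging.get_image(n) for _ in range(N)]; p=ps[-1]; p['avg']=np.mean([q['color'] for q in ps],0).astype(np.float32); return p
def dialview(p,O,R,S=6,half=60):
    """rectified dial face view: facing dial, gauge frame, +y right, z up, x=13"""
    g=(np.arange(-half*S,half*S)+.5)/S
    Y,Z=np.meshgrid(g,62-g); P=np.stack([0*Y+13,Y,Z],-1).reshape(-1,3)
    uv=proj(p,P@R.T+O).reshape(*Y.shape,2).astype(np.float32)
    return cv2.remap(p['avg'],uv[...,0],uv[...,1],cv2.INTER_CUBIC).clip(0,255).astype(np.uint8)
def gauge_from_tcp(zf):
    """tool frame -> gauge pose; zf = foot distance beyond TCP along tool z"""
    s=env.read_state(); Rt=Ro.from_rotvec(s['tool_rot']).as_matrix()
    gx=Rt[:,1]*np.sign(Rt[0,1]); gz=-Rt[:,2]; R=np.stack([gx,np.cross(gz,gx),gz],1)
    return s, s['tcp_pos']-zf*gz, R
E
python3 - <<'E'
from h import *
s,O,R=gauge_from_tcp(129-22)
print({k:np.round(s[k],2) for k in('t','tcp_pos','tool_rot','contact_force','gripper_width','grip_force','qpos')},O,R.round(3))
p=avg('scene',8)
im=dialview(p,O,R,5,60)
np.savez('view1.npz',avg=p['avg'],O=O,R=R)
c=proj(p,[O+R@[13,0,62]])[0].astype(int);print(c)
a=p['avg'][c[1]-50:c[1]+50,c[0]-50:c[0]+50].astype(np.uint8)
cv2.imwrite('pics/d1.png',np.hstack([cv2.resize(a,(400,400),interpolation=2),cv2.resize(im,(400,400),interpolation=3)])[:,:,::-1])
E
```

```text
{'t': np.float64(9.0), 'tcp_pos': array([689.37,  21.06, 478.94]), 'tool_rot': array([1.87, 1.88, 0.59]), 'contact_force': array([-0.41, -0.72, -3.09]), 'gripper_width': np.float64(25.51), 'grip_force': np.float64(16.65), 'qpos': array([ 0.02,  0.15,  1.32, -0.01,  1.06,  0.02])} [750.39723311  21.09505603 391.04919002] [[ 0.821 -0.    -0.57 ]
 [ 0.     1.    -0.   ]
 [ 0.57   0.     0.821]]
[323 196]
```

View pics/d1.png

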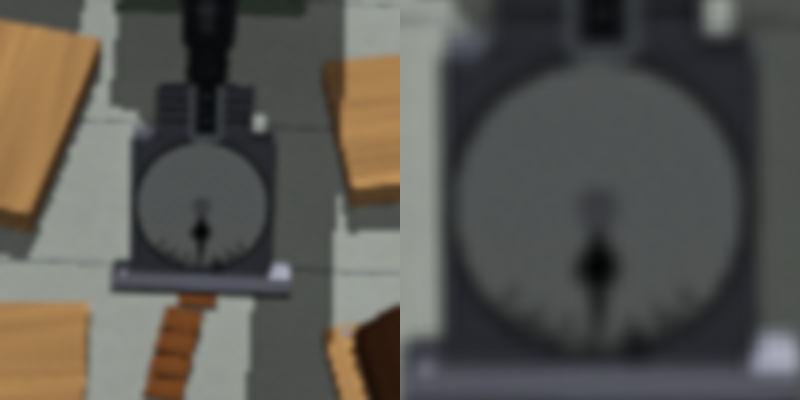

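The rectified dial (right half, centre at (598,207)) shows the needle straight down. A dark blob at about (638,340), near the rim and right of down at around 17°, should be the set pointer among the tick marks. I'll measure it with a polar profile.

Run:
```python
from h import *
d=np.load('view1.npz'); p=shot('scene'); p['avg']=d['avg']
S=10; im=dialview(p,d['O'],d['R'],S,60); g=cv2.cvtColor(im,cv2.COLOR_RGB2GRAY); g=cv2.GaussianBlur(g,(0,0),4)
# dial circle fit: radial max-gradient crossings on upper 240 deg
c=np.array([600.,620.])
for it in range(4):
    pts=[]
    for a in np.radians(np.arange(-40,221,4)):
        r=np.arange(360,480); q=c[:,None]+np.array([np.cos(a),-np.sin(a)])[:,None]*r
        v=cv2.remap(g,q[0].astype(np.float32)[None],q[1].astype(np.float32)[None],1)[0].astype(float)
        k=np.argmin(np.gradient(cv2.GaussianBlur(v[None],(0,0),8)[0])); pts.append(q[:,k])
    P=np.array(pts); A=np.c_[2*P,np.ones(len(P))]; x=np.linalg.lstsq(A,(P**2).sum(1),rcond=None)[0]
    res=np.hypot(*(P-x[:2]).T)-np.sqrt(x[2]+x[:2]@x[:2]); c=x[:2]
print('centre mm',(c-600)/S,'r',np.sqrt(x[2]+x[:2]@x[:2])/S,'res',res.std()/S)
an=np.arange(-48,49,3)
print('deg',*an)
for R in(22,28,32,34,36,38,40,42):
    a=np.radians(an); q=c[:,None]+R*S*np.array([np.sin(a),np.cos(a)])
    print(R,*cv2.remap(g,q[0].astype(np.float32)[None],q[1].astype(np.float32)[None],1)[0])
im=cv2.resize(im[500:1120,200:1000],(800,620)); im=im[-600:]
clahe=cv2.createCLAHE(4,(2,2)); cv2.imwrite('pics/d2.png',clahe.apply(cv2.cvtColor(im,cv2.COLOR_RGB2GRAY)))
```

```text
centre mm [-0.36137175  1.53038549] r 42.67849417496378 res 0.9819781280215519
deg -48 -45 -42 -39 -36 -33 -30 -27 -24 -21 -18 -15 -12 -9 -6 -3 0 3 6 9 12 15 18 21 24 27 30 33 36 39 42 45 48
22 81 81 81 82 82 82 81 77 72 64 55 47 36 28 21 15 14 17 23 34 44 55 65 72 77 80 81 82 82 82 82 82 82
28 81 81 82 82 82 82 82 82 82 82 83 80 77 67 55 43 38 45 59 70 77 81 82 82 82 82 82 82 82 82 82 82 82
32 80 80 80 82 82 81 79 80 81 81 80 80 78 75 63 50 46 54 68 77 80 80 81 81 81 79 78 79 81 81 81 80 81
34 78 76 77 79 80 78 75 76 78 78 75 75 75 74 65 54 51 58 71 77 78 76 77 79 78 75 74 76 79 80 77 77 78
36 74 71 72 76 76 73 69 71 75 76 71 69 71 73 66 56 54 62 72 75 71 68 70 74 74 69 68 71 75 75 71 71 76
38 74 67 68 71 71 66 61 64 68 70 67 64 66 68 64 56 56 63 70 68 60 56 61 68 68 63 61 64 69 70 66 67 74
40 70 65 63 65 61 56 52 54 58 59 59 59 61 62 58 53 54 60 63 58 49 44 49 57 60 56 53 55 61 63 63 65 73
42 62 56 56 53 51 46 44 45 47 48 48 50 54 54 50 46 48 53 53 46 37 32 37 47 50 46 45 47 51 56 56 59 65
```

View pics/d2.png

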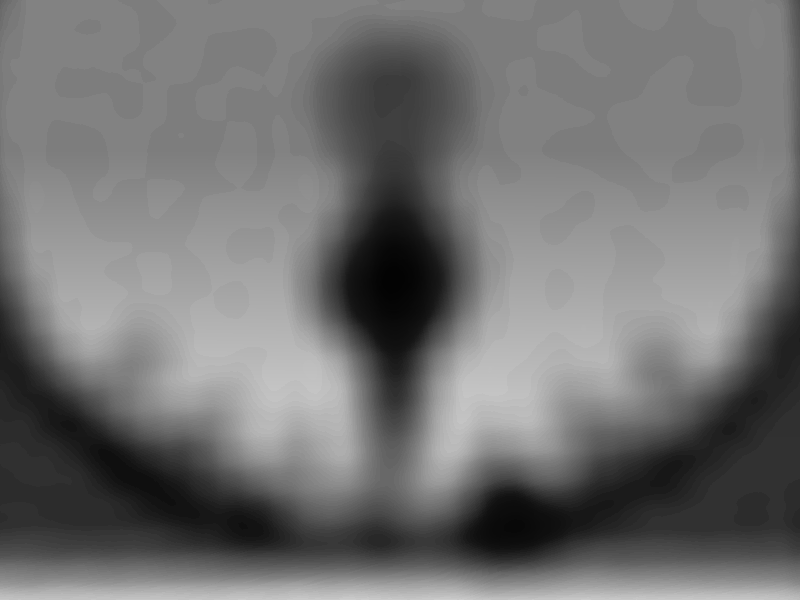

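Ticks show at ±15°, ±30° and ±45°, and the set pointer's dark blob is centred at about 15° (0.26 rad). Next I'll go to a level hover over the bearer's crown.

Emit:
step_arm:
  motion:
    - [-0.1,0.2,-0.2,0,0.3,0,179]
    - [-0.2,0.5,-0.6,0,0.8,0,179]
    - [-0.4,0.9,-1.2,0,1.5,0,179]
    - [-0.7,1.4,-1.9,0,2.2,0,179]
    - [-1.0,1.9,-2.6,0,2.9,0,179]
    - [-1.3,2.4,-3.4,0,3.6,0,179]
    - [-1.5,2.8,-4.1,0,4.3,0,179]
    - [-1.7,3.2,-4.7,0,5.0,0,179]
    - [-1.9,3.6,-5.2,0,5.5,0,179]
    - [-2.0,3.8,-5.6,0,5.8,0,179]

```text
t: 10.28
tcp_pos: [640.4, 116.8, 337.1]
tool_rot: [-2.219, -2.221, 0.002]
contact_force: [0.8, -0.2, -3.4]
gripper_width: 25.6
grip_force: 16.6
```

Emit:
step_arm:
  motion:
    - [-0.3,0.6,-0.6,0,0,0.3,179]
    - [-0.7,1.2,-1.3,0,0,0.6,179]
    - [-1.0,1.8,-2.1,0,0,1.0,179]
    - [-1.3,2.4,-2.9,0,0,1.4,179]
    - [-1.6,3.0,-3.7,0,0,1.8,179]
    - [-1.9,3.5,-4.4,0,0,2.1,179]
    - [-2.05,3.75,-5.0,0,0,2.27,179]
    - [-2.07,3.85,-5.4,0,0,2.27,179]
    - [-2.07,3.85,-5.56,0,0,2.27,179]
    - [-2.07,3.85,-5.56,0,0,2.27,179]

```text
t: 11.12
tcp_pos: [588.2, 211.5, 199.2]
tool_rot: [1.943, 2.468, -0.001]
contact_force: [0.2, 0.5, -1.8]
gripper_width: 26.1
grip_force: 16.7
```

```bash
cat >> h.py <<'E'
def render6(p,parts,O,R,S=4):
    m=np.zeros((400*S,640*S),np.uint8)
    for P in parts:
        uv=proj(p,P@R.T+O); cv2.fillConvexPoly(m,cv2.convexHull((((uv+.5)*S-.5)*16).round().astype(np.int32)),1,shift=4)
    return m
def overlay(p,items,X,h=36,w=48,S=4):
    c=proj(p,[X])[0].astype(int); im=p['avg'][c[1]-h:c[1]+h,c[0]-w:c[0]+w,::-1].astype(np.uint8).copy()
    im=cv2.resize(im,None,fx=S,fy=S,interpolation=2)
    for P,O,R in items:
        m=render6(p,[P],O,R,S)[S*(c[1]-h):S*(c[1]+h),S*(c[0]-w):S*(c[0]+w)]
        cs,_=cv2.findContours(m,0,2); cv2.drawContours(im,cs,-1,(0,0,255),1)
    return im
E
python3 - <<'E'
from h import *
s,O,R=gauge_from_tcp(106.8)
print({k:np.round(s[k],2) for k in('t','tcp_pos','tool_rot','contact_force','gripper_width','grip_force','qpos')},O.round(1),R.round(3))
B=[(P,np.array([587.7,212.4,0]),rotz(.238)) for P in BEAR]; G=[(P,O,R) for P in GAUGE]
o=[overlay(avg(n,5),B+G,[588,212,90],h=50,w=50) for n in('top','scene')]
cv2.imwrite('pics/h1.png',np.hstack(o))
E
```

```text
{'t': np.float64(11.12), 'tcp_pos': array([588.21, 211.5 , 199.25]), 'tool_rot': array([ 1.94,  2.47, -0.  ]), 'contact_force': array([ 0.23,  0.48, -1.77]), 'gripper_width': np.float64(26.08), 'grip_force': np.float64(16.68), 'qpos': array([ 0.33,  0.42,  1.49, -0.  ,  1.23,  0.09])} [588.2 211.4  92.4] [[ 0.972 -0.235  0.   ]
 [ 0.235  0.972  0.001]
 [-0.    -0.001  1.   ]]
```

View pics/h1.png

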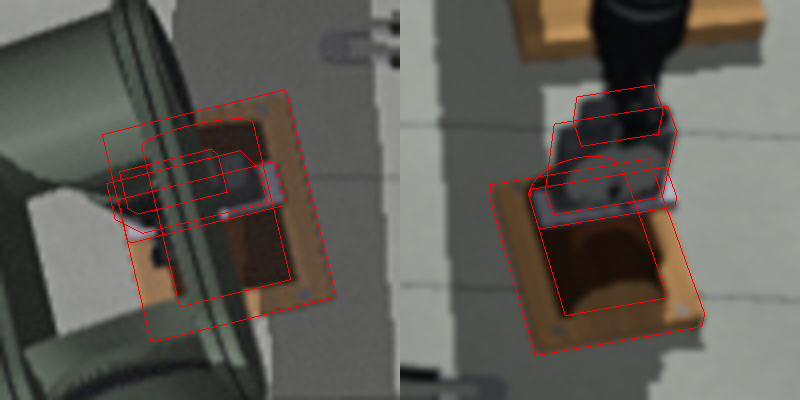

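The hover looks right in both views: the foot lies across the log, level, above its middle. One numeric check of the gauge's offset relative to the bearer before lowering.

Run:
```python
from h import *
s,O,R=gauge_from_tcp(106.8)
for n in('scene','scene','top'):
    p=shot(n)
    for nm in ('gauge','gauge_foot'):
        for d in imaging.silhouettes(nm,p)[:1]:
            b=cv2.resize(d['mask'].astype(np.uint8),None,fx=4,fy=4,interpolation=0)
            best=[]
            for dy in np.arange(-8,8.1,1):
                for dx in np.arange(-6,6.1,2):
                    r=render6(p,GAUGE,O+R@[dx,dy,0],R); best.append(((r&b).sum()/(r|b).sum(),dx,dy))
            best.sort(reverse=True); print(n,nm,d['score'],d['mask'].sum(),[np.round(x,2) for x in best[:3]])
```

```text
scene gauge 0.88 743 [array([ 0.77,  4.  , -2.  ]), array([ 0.77,  4.  , -3.  ]), array([ 0.76,  4.  , -1.  ])]
scene gauge_foot 0.86 812 [array([ 0.81,  6.  , -2.  ]), array([ 0.81,  6.  , -1.  ]), array([ 0.81,  6.  , -3.  ])]
scene gauge 0.7 708 [array([0.73, 4.  , 0.  ]), array([ 0.73,  4.  , -1.  ]), array([ 0.73,  4.  , -2.  ])]
scene gauge_foot 0.95 693 [array([0.72, 4.  , 0.  ]), array([ 0.72,  4.  , -1.  ]), array([ 0.72,  4.  , -2.  ])]
top gauge 0.67 270 [array([ 0.38,  0.  , -2.  ]), array([ 0.38,  0.  , -3.  ]), array([ 0.38,  0.  , -4.  ])]
top gauge_foot 0.65 293 [array([ 0.4,  0. , -2. ]), array([ 0.4,  0. , -3. ]), array([ 0.39,  0.  , -4.  ])]
```

Emit:
step_arm:
  motion:
    - [-0.01,0.05,-0.1,0,0,0,179]
    - [-0.02,0.09,-0.25,0,0,0,179]
    - [-0.02,0.09,-0.4,0,0,0,179]
    - [-0.02,0.09,-0.55,0,0,0,179]
    - [-0.02,0.09,-0.65,0,0,0,179]
    - [-0.02,0.09,-0.7,0,0,0,179]
    - [-0.02,0.09,-0.74,0,0,0,179]
    - [-0.02,0.09,-0.76,0,0,0,179]
    - [-0.02,0.09,-0.76,0,0,0,179]
    - [-0.02,0.09,-0.76,0,0,0,179]

```text
t: 12.9
tcp_pos: [587.6, 214.3, 181.0]
tool_rot: [1.942, 2.469, 0.001]
contact_force: [-0.1, -0.7, -2.6]
gripper_width: 26.1
grip_force: 16.7
```

Emit:
step_arm:
  motion:
    - [0,0,-0.01,0,0,0,179]
    - [0,0,-0.02,0,0,0,179]
    - [0,0,-0.03,0,0,0,179]
    - [0,0,-0.04,0,0,0,179]
    - [0,0,-0.05,0,0,0,179]
    - [0,0,-0.06,0,0,0,179]
    - [0,0,-0.07,0,0,0,179]
    - [0,0,-0.08,0,0,0,179]
    - [0,0,-0.08,0,0,0,179]
    - [0,0,-0.08,0,0,0,179]

```text
t: 13.73
tcp_pos: [587.4, 214.2, 178.8]
tool_rot: [1.942, 2.469, 0.0]
contact_force: [-0.7, 0.3, -2.6]
gripper_width: 25.6
grip_force: 16.7
```

Emit:
step_arm:
  motion:
    - [0,0,-0.01,0,0,0,179]
    - [0,0,-0.02,0,0,0,179]
    - [0,0,-0.03,0,0,0,179]
    - [0,0,-0.04,0,0,0,179]
    - [0,0,-0.05,0,0,0,179]
    - [0,0,-0.06,0,0,0,179]
    - [0,0,-0.06,0,0,0,179]
    - [0,0,-0.06,0,0,0,179]
    - [0,0,-0.06,0,0,0,179]
    - [0,0,-0.06,0,0,0,179]

```text
t: 14.57
tcp_pos: [587.5, 214.2, 177.4]
tool_rot: [1.942, 2.469, 0.0]
contact_force: [0.3, 0.6, -2.4]
gripper_width: 25.7
grip_force: 16.7
```

Emit:
step_arm:
  motion:
    - [0,0,-0.01,0,0,0,179]
    - [0,0,-0.02,0,0,0,179]
    - [0,0,-0.03,0,0,0,179]
    - [0,0,-0.04,0,0,0,179]
    - [0,0,-0.04,0,0,0,179]
    - [0,0,-0.04,0,0,0,179]
    - [0,0,-0.04,0,0,0,179]
    - [0,0,-0.04,0,0,0,179]
    - [0,0,-0.04,0,0,0,179]
    - [0,0,-0.04,0,0,0,179]

```text
t: 15.4
tcp_pos: [587.5, 214.3, 176.8]
tool_rot: [1.942, 2.469, 0.001]
contact_force: [-1.5, -1.0, 4.2]
gripper_width: 25.7
grip_force: 17.6
```

Touching at about 7 N net, level on the crown. Computing the rocking rolls.

```bash
cat >> h.py <<'E'
gx=np.array([np.cos(.238),np.sin(.238),0]); gy=np.array([-gx[1],gx[0],0]); ez=np.array([0,0,1.])
def tcp(d):
    t=np.radians(d); return gy*(106.8*np.sin(t)+45*(np.sin(t)-t*np.cos(t)))+ez*(106.8*(np.cos(t)-1)+45*(np.cos(t)+t*np.sin(t)-1))
def table(a,bs):
    for b in bs: print(b,np.round([*((tcp(b)-tcp(a))/25),*(-gx*(b-a)/6)],3).tolist())
E
python3 -c "
from h import *
table(0,np.arange(.8,8.1,.8)); table(8,np.arange(8.6,14.1,.6))
print({k:np.round(v,2) for k,v in env.read_state().items() if k in('contact_force','wrist_torque')})"
```

```text
0.8 [-0.014, 0.058, -0.0, -0.13, -0.031, -0.0]
1.6 [-0.028, 0.116, -0.001, -0.259, -0.063, -0.0]
2.4000000000000004 [-0.042, 0.174, -0.002, -0.389, -0.094, -0.0]
3.2 [-0.056, 0.232, -0.004, -0.518, -0.126, -0.0]
4.0 [-0.07, 0.29, -0.006, -0.648, -0.157, -0.0]
4.8 [-0.084, 0.348, -0.009, -0.777, -0.189, -0.0]
5.6000000000000005 [-0.098, 0.406, -0.012, -0.907, -0.22, -0.0]
6.4 [-0.112, 0.464, -0.015, -1.037, -0.251, -0.0]
7.2 [-0.127, 0.521, -0.02, -1.166, -0.283, -0.0]
8.0 [-0.141, 0.579, -0.024, -1.296, -0.314, -0.0]
8.6 [-0.011, 0.043, -0.004, -0.097, -0.024, -0.0]
9.2 [-0.021, 0.087, -0.008, -0.194, -0.047, -0.0]
9.799999999999999 [-0.032, 0.13, -0.012, -0.292, -0.071, -0.0]
10.399999999999999 [-0.042, 0.174, -0.017, -0.389, -0.094, -0.0]
10.999999999999998 [-0.053, 0.217, -0.022, -0.486, -0.118, -0.0]
11.599999999999998 [-0.063, 0.26, -0.027, -0.583, -0.141, -0.0]
12.199999999999998 [-0.074, 0.304, -0.032, -0.68, -0.165, -0.0]
12.799999999999997 [-0.084, 0.347, -0.038, -0.777, -0.189, -0.0]
13.399999999999997 [-0.095, 0.39, -0.044, -0.875, -0.212, -0.0]
13.999999999999996 [-0.105, 0.433, -0.05, -0.972, -0.236, -0.0]
{'contact_force': array([-1.51, -0.98,  4.17]), 'wrist_torque': array([-0.08,  0.39,  0.01])}
```

Emit:
step_arm:
  motion:
    - [-0.014,0.058,0,-0.13,-0.031,0,179]
    - [-0.028,0.116,-0.001,-0.259,-0.063,0,179]
    - [-0.042,0.174,-0.002,-0.389,-0.094,0,179]
    - [-0.056,0.232,-0.004,-0.518,-0.126,0,179]
    - [-0.07,0.29,-0.006,-0.648,-0.157,0,179]
    - [-0.084,0.348,-0.009,-0.777,-0.189,0,179]
    - [-0.098,0.406,-0.012,-0.907,-0.22,0,179]
    - [-0.112,0.464,-0.015,-1.037,-0.251,0,179]
    - [-0.127,0.521,-0.02,-1.166,-0.283,0,179]
    - [-0.141,0.579,-0.024,-1.296,-0.314,0,179]

```text
t: 16.23
tcp_pos: [584.0, 228.9, 176.0]
tool_rot: [1.871, 2.38, -0.132]
contact_force: [-2.0, -0.2, 4.2]
gripper_width: 25.7
grip_force: 17.7
```

Emit:
step_arm:
  motion:
    - [-0.011,0.043,-0.004,-0.097,-0.024,0,179]
    - [-0.021,0.087,-0.008,-0.194,-0.047,0,179]
    - [-0.032,0.13,-0.012,-0.292,-0.071,0,179]
    - [-0.042,0.174,-0.017,-0.389,-0.094,0,179]
    - [-0.053,0.217,-0.022,-0.486,-0.118,0,179]
    - [-0.063,0.26,-0.027,-0.583,-0.141,0,179]
    - [-0.074,0.304,-0.032,-0.68,-0.165,0,179]
    - [-0.084,0.347,-0.038,-0.777,-0.189,0,179]
    - [-0.095,0.39,-0.044,-0.875,-0.212,0,179]
    - [-0.105,0.433,-0.05,-0.972,-0.236,0,179]

```text
t: 17.07
tcp_pos: [581.4, 239.7, 174.5]
tool_rot: [1.818, 2.311, -0.224]
contact_force: [-0.3, -0.2, 5.4]
gripper_width: 25.8
grip_force: 17.7
```

Emit:
step_arm:
  motion:
    - [0,0,0,0,0,0,179]
    - [0,0,0,0,0,0,179]
    - [0,0,0,0,0,0,179]
    - [0,0,0,0,0,0,179]
    - [0,0,0,0,0,0,179]
    - [0,0,0,0,0,0,179]
    - [0,0,0,0,0,0,179]
    - [0,0,0,0,0,0,179]
    - [0,0,0,0,0,0,179]
    - [0,0,0,0,0,0,179]

```text
t: 17.9
tcp_pos: [581.4, 239.6, 174.5]
tool_rot: [1.819, 2.312, -0.223]
contact_force: [-0.5, 1.5, 5.8]
gripper_width: 25.6
grip_force: 17.7
```

```bash
cat >> h.py <<'E'
def look(tag,N=16):
    s,O,R=gauge_from_tcp(106.8); O=O+R@[0,-1.5,0]
    print({k:np.round(s[k],2) for k in('t','tcp_pos','contact_force','gripper_width','grip_force')},'O',O.round(1),'lean deg',-np.degrees(np.arcsin(R[2,1])).round(2)*-1)
    p=avg('scene',N); np.savez(tag,avg=p['avg'],O=O,R=R)
    S=10; im=dialview(p,O,R,S,60); g=cv2.GaussianBlur(cv2.cvtColor(im,cv2.COLOR_RGB2GRAY),(0,0),4)
    cv2.imwrite(f'pics/{tag}.png',cv2.resize(im,(600,600))[:,:,::-1]); return g
E
python3 - <<'E'
from h import *
look('v2')
E
```

```text
{'t': np.float64(17.9), 'tcp_pos': array([581.42, 239.61, 174.51]), 'contact_force': array([-0.49,  1.54,  5.83]), 'gripper_width': np.float64(25.55), 'grip_force': np.float64(17.7)} O [587.9 213.1  71.2] lean deg -13.99
```

View pics/v2.png

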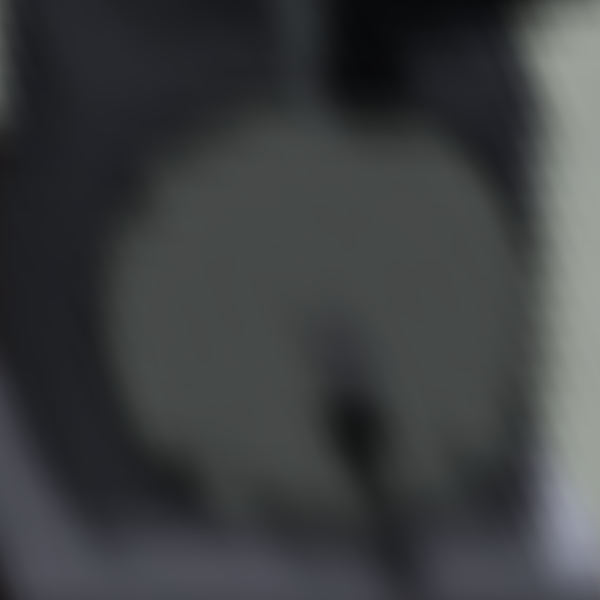

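The rectified dial shows the needle's dark counterweight at (358,430) and its tail towards (400,540), but there is an odd grey slant at the left edge. I'll check the raw crop with the model overlaid.

Run:
```python
from h import *
d=np.load('v2.npz'); p=shot('scene'); p['avg']=d['avg']
O,R=d['O'],d['R']; G=[(P,O,R) for P in GAUGE]
X=O+R@[13,0,55]; print(proj(p,[X]))
a=overlay(p,[],X,28,28,14); b=overlay(p,G,X,28,28,14)
cv2.imwrite('pics/r1.png',cv2.convertScaleAbs(np.hstack([a,b])[:,:790],alpha=1.6))
```

```text
[[386.3394681  229.19045749]]
```

View pics/r1.png

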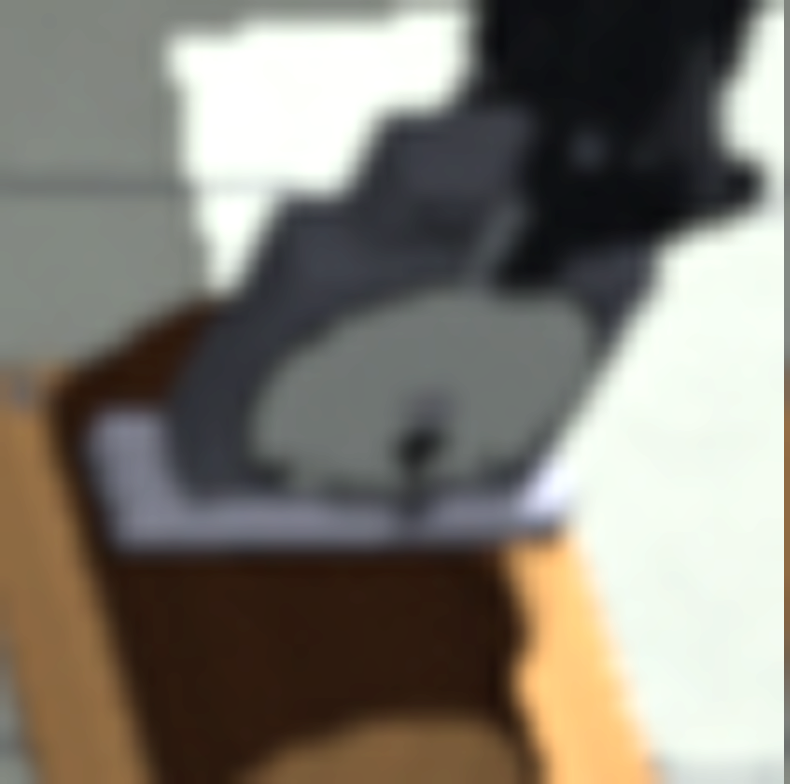

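Raw crop: the foot sits square across the log, the needle hangs plumb from about (425,415) to (412,520), and the pointer is merged with it near the foot. I'll refine the pointer angle from the near-frontal view by subtracting the mirror image, which cancels the ticks.

Run:
```python
from h import *
d=np.load('view1.npz'); p=shot('scene'); p['avg']=d['avg']
im=dialview(p,d['O'],d['R'],10,60); g=cv2.GaussianBlur(cv2.cvtColor(im,cv2.COLOR_RGB2GRAY),(0,0),4).astype(np.float32)
# needle symmetry axis: darkness centroid per row
for z in range(14,38,3):
    r=g[600+z*10,500:700]; w=np.clip(78-r,0,None); 
    if z>30: w[:50]=0;w[140:]=0
    print('down',z,'needle y %.2f'%((w*(np.arange(500,700)-599.5)).sum()/w.sum()/10))
for ax in(-.6,-.3,0.):
    M=np.float32([[-1,0,2*(599.5+ax*10)],[0,1,0]]); D=cv2.warpAffine(g,M,(1200,1200))-g
    D[:,:630]=0; D[:,800:]=0; D[:900]=0; D[1060:]=0
    for lo,hi in((37,40),(39,42),(41,44),(37,44)):
        W=np.clip(D[600+lo*10:600+hi*10]-2,0,None); yy,xx=np.mgrid[600+lo*10:600+hi*10,0:1200]
        y=(W*xx).sum()/W.sum(); z=(W*yy).sum()/W.sum(); y=(y-599.5)/10-ax; z=(z-599.5)/10
        print(ax,lo,hi,'y %.2f down %.2f peak %.0f'%(y,z,W.max()),'ang pivot+0/1/2: ',*(np.degrees(np.arctan2(y,z-c)).round(2) for c in(0,1,2)))
```

```text
down 14 needle y -0.40
down 17 needle y -0.48
down 20 needle y -0.69
down 23 needle y -0.76
down 26 needle y -0.59
down 29 needle y -0.46
down 32 needle y -0.55
down 35 needle y -0.64
-0.6 37 40 y 10.87 down 38.89 peak 12 ang pivot+0/1/2:  15.62 16.01 16.42
-0.6 39 42 y 10.52 down 40.72 peak 16 ang pivot+0/1/2:  14.49 14.84 15.2
-0.6 41 44 y 10.36 down 42.50 peak 16 ang pivot+0/1/2:  13.7 14.02 14.35
-0.6 37 44 y 10.50 down 41.38 peak 16 ang pivot+0/1/2:  14.24 14.58 14.93
-0.3 37 40 y 10.51 down 38.91 peak 12 ang pivot+0/1/2:  15.11 15.49 15.89
-0.3 39 42 y 10.28 down 40.71 peak 18 ang pivot+0/1/2:  14.17 14.51 14.87
-0.3 41 44 y 10.18 down 42.50 peak 18 ang pivot+0/1/2:  13.47 13.78 14.11
-0.3 37 44 y 10.27 down 41.38 peak 18 ang pivot+0/1/2:  13.94 14.27 14.61
0.0 37 40 y 10.14 down 38.91 peak 13 ang pivot+0/1/2:  14.6 14.97 15.36
0.0 39 42 y 10.07 down 40.71 peak 19 ang pivot+0/1/2:  13.89 14.23 14.58
0.0 41 44 y 10.04 down 42.50 peak 19 ang pivot+0/1/2:  13.29 13.59 13.92
0.0 37 44 y 10.06 down 41.37 peak 19 ang pivot+0/1/2:  13.67 14.0 14.34
```

```bash
cat >> h.py <<'E'
def needle(tag,p):
    d=np.load(tag+'.npz'); p['avg']=d['avg']; O,R=d['O'],d['R']
    # plumb-frame rectification: rotate gauge frame about its x so needle is vertical if level
    lean=np.arcsin(-R[2,1]); Rp=R@Ro.from_rotvec([lean,0,0]).as_matrix()
    Op=O+R@[0,0,62]-Rp@[0,0,62]
    im=dialview(p,Op,Rp,10,60); g=cv2.GaussianBlur(cv2.cvtColor(im,cv2.COLOR_RGB2GRAY),(0,0),3).astype(float)
    print(tag,'lean',np.degrees(lean).round(2))
    for z in range(6,62,4):
        print(z,*g[600+z*10,450:751:15].astype(int))
E
python3 - <<'E'
from h import *
p=shot('scene'); needle('v2',p)
E
```

```text
v2 lean 13.99
6 73 73 73 73 73 72 71 69 67 65 64 63 63 62 63 64 65 67 70 71 72
10 73 73 73 73 73 73 71 70 67 64 63 60 58 57 57 58 61 64 67 69 71
14 73 73 73 73 73 73 72 70 68 64 60 56 53 53 54 56 59 62 65 68 70
18 72 73 73 73 73 72 71 68 66 61 56 52 49 47 48 51 55 59 63 67 70
22 72 73 73 73 73 71 70 66 61 55 46 40 35 33 35 40 47 55 61 67 70
26 72 72 73 73 73 71 70 66 58 51 40 31 25 22 24 30 37 47 55 63 69
30 68 70 71 72 72 71 70 67 60 52 41 31 24 22 25 31 37 47 55 61 68
34 60 62 64 66 68 68 68 68 64 58 49 38 31 28 31 38 44 51 58 62 67
38 52 53 55 58 60 61 62 63 62 59 55 47 39 36 38 44 49 54 60 63 65
42 48 48 48 50 51 52 53 55 56 55 53 49 43 39 38 42 46 50 54 57 59
46 54 52 50 50 50 49 49 49 49 49 48 46 42 39 38 39 42 45 48 50 52
50 66 63 60 59 58 57 55 53 52 49 46 43 40 37 36 37 40 43 46 50 52
54 74 73 71 69 68 67 66 64 62 58 53 48 43 38 37 38 42 47 51 56 59
58 73 73 72 72 72 72 72 71 70 67 62 57 51 46 43 43 46 52 57 63 68
```

```bash
python3 -c "
from h import *
table(14,[14.3,14.6,14.9])"
```

```text
14.3 [-0.005, 0.022, -0.003, -0.049, -0.012, -0.0]
14.6 [-0.01, 0.043, -0.006, -0.097, -0.024, -0.0]
14.9 [-0.016, 0.065, -0.01, -0.146, -0.035, -0.0]
```

Emit:
step_arm:
  motion:
    - [-0.005,0.022,-0.003,-0.049,-0.012,0,179]
    - [-0.01,0.043,-0.006,-0.097,-0.024,0,179]
    - [-0.016,0.065,-0.01,-0.146,-0.035,0,179]
    - [-0.016,0.065,-0.01,-0.146,-0.035,0,179]
    - [-0.016,0.065,-0.01,-0.146,-0.035,0,179]
    - [-0.016,0.065,-0.01,-0.146,-0.035,0,179]
    - [-0.016,0.065,-0.01,-0.146,-0.035,0,179]
    - [-0.016,0.065,-0.01,-0.146,-0.035,0,179]
    - [-0.016,0.065,-0.01,-0.146,-0.035,0,179]
    - [-0.016,0.065,-0.01,-0.146,-0.035,0,179]

```text
t: 19.68
tcp_pos: [581.0, 241.2, 174.3]
tool_rot: [1.81, 2.301, -0.236]
contact_force: [0.8, 1.3, 4.5]
gripper_width: 25.5
grip_force: 17.7
```

Run:
```python
from h import *
look('v3',24); p=shot('scene'); needle('v3',p)
d=np.load('v3.npz');p['avg']=d['avg'];O,R=d['O'],d['R']
X=O+R@[13,0,40]; cv2.imwrite('pics/r2.png',cv2.convertScaleAbs(overlay(p,[(P,O,R) for P in GAUGE[:2]],X,24,32,20),alpha=1.6))
```

```text
{'t': np.float64(19.68), 'tcp_pos': array([581.01, 241.17, 174.29]), 'contact_force': array([0.82, 1.25, 4.49]), 'gripper_width': np.float64(25.46), 'grip_force': np.float64(17.71)} O [587.9 213.1  71.5] lean deg -14.9
v3 lean 14.9
6 72 72 73 73 73 72 72 70 68 67 65 64 63 62 62 62 63 65 68 70 72
10 73 73 73 72 73 73 71 70 67 65 63 60 59 57 56 57 59 62 65 67 70
14 72 73 73 73 73 73 71 70 66 63 60 56 54 53 52 54 57 60 64 67 70
18 73 73 73 73 73 73 71 68 64 59 55 51 49 47 46 47 52 57 62 66 70
22 73 73 73 73 73 73 71 66 60 52 45 39 34 33 33 36 43 51 59 66 69
26 73 73 73 73 73 73 72 66 60 49 38 30 23 20 22 25 33 43 54 64 68
30 72 73 73 73 72 72 72 68 62 53 41 31 23 19 20 24 31 41 51 61 66
34 69 70 70 70 69 69 70 69 66 61 50 39 30 26 27 30 36 45 52 59 64
38 63 65 65 64 63 62 63 64 64 63 57 48 40 35 34 37 41 47 53 57 60
42 56 57 57 56 55 54 54 56 56 58 56 50 43 37 35 37 41 46 50 52 54
46 56 56 55 54 53 51 49 49 48 48 47 43 39 35 34 35 38 43 47 48 49
50 64 62 61 60 59 57 54 52 50 46 43 38 34 31 31 33 38 42 47 50 51
54 72 70 69 68 67 66 65 62 59 54 49 43 38 34 34 37 42 48 53 57 59
58 71 71 71 72 72 72 72 70 68 64 58 52 47 43 42 44 49 55 60 66 69
```

View pics/r2.png

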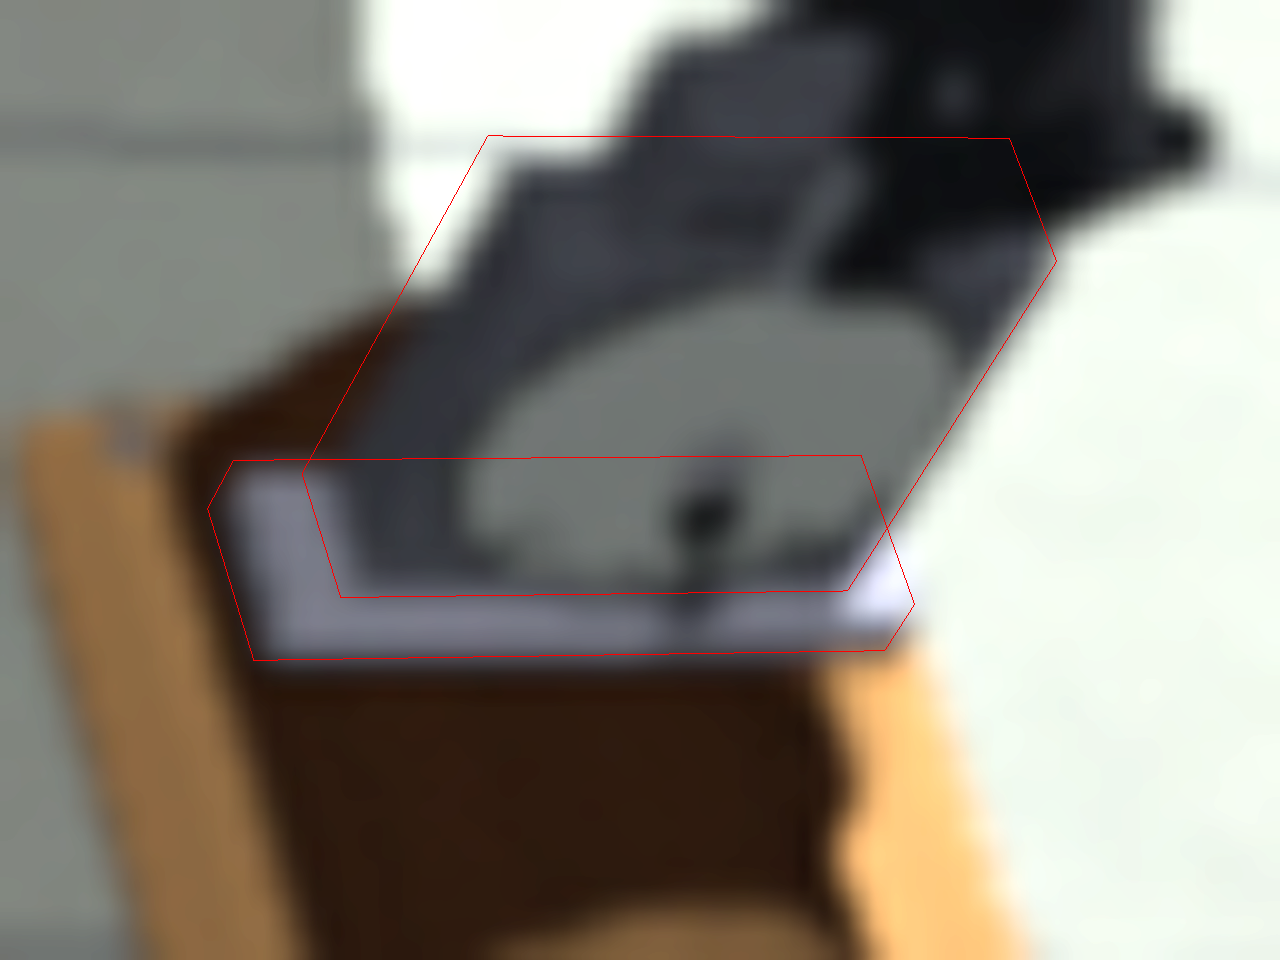

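The view (oversized by mistake at 1280×960) shows the needle from (715,515) to (690,615), with the pointer on the same line. In the plumb frame both dark tracks lie within about 0.5 mm (roughly 0.6°) of each other. The foot is on the crown, resting at about 7 N, grip 18 N, so I'm handing in.

```bash
python3 -c "
from station import job
print(job.hand_in())"
```

```text
the job is handed in; nothing more can be done
None
```

I handed the job in with the gauge held at about 18 N, resting at about 7 N on the bearer's crown and leaning about 14.9°. The needle sits on the set pointer within about 1° as near as the camera shows, and nothing else was touched that I know of.

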